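Hold a bar against the sprung stop of a jig

TASK

Be a third hand for a colleague who is about to tighten the clamp screw on the alignment jig: take the metal bar (its upright tab is the handle), lay it flat in the jig's open channel, slide it nose first under the bridge and press it against the sprung stop until the stop's pointer stands between the two marks of the gauge. Finish while still holding it pressed there, steadily; never ram the stop to the end of its travel, and leave the timer, tape roll, cup and marker pen where they are.

Things in the scene. Friction and masses are not known exactly. Their poses are not given: they have to be found in the camera images.
- jig: Alignment jig fixed on the worktop: dark metal base plate 210 x 92 x 10 mm, a channel along its middle (floor z = 10 mm). Origin: centre of the plate's underside; +x runs along the channel from its open end to the stop, roughly away from the robot; z up. The stop's face is at x = 35 mm at rest, its fixed housing at x = 90 to 102 mm, top z = 36 mm.
- channel_mouth (a point): Middle of the channel floor at the open end, jig frame (-84, 0, 10) mm. Two guide rails, tops at jig z = 22 mm, flare from about 55 mm apart here to 38 mm apart at x = -45 mm, then run straight, 38 mm apart, to x = +30 mm. The base plate ends 21 mm nearer the robot, at x = -105 mm.
- bridge (a point): Middle of the underside of the bridge over the channel, jig frame (5, 0, 33) mm: 23 mm above the channel floor. The bridge spans jig x = -6 to 16 mm, is 78 mm wide, its top at z = 43 mm; a black-headed clamp screw, 22 mm wide, stands on it up to z = 64 mm.
- gauge (a point): Middle of the gauge, jig frame (56, 36, 26) mm: top of a white strip (jig x = 29 to 85, y = 29 to 43 mm) beside the stop, with two dark cross marks 10 mm apart, 5 mm either side of this point. The stop's pointer moves over it.
- stop (a joint): How far the sprung stop is pushed back along the jig's +x: 0 at rest, 0.032 m at its end. Spring 0.5 N per mm, no preload (5 N at 10 mm, 10 N at 20 mm), friction about 0.2 N. Its pointer is at the first mark at 0.010 m, at the second at 0.020 m; the middle is 0.015 m (7.5 N).
- stop_face (a point): Centre of the stop's flat front face, which is 32 mm wide and spans z = 11 to 31 mm in the jig's frame (this point at z = 21 mm). It moves with the stop.
- bar: Steel-grey bar 120 x 30 x 18 mm, about 0.14 kg, lying flat at the start. Origin: centre of its underside; x along it to the nose, z up. A steel tab stands on it (24 mm along x, 16 mm across y, centred at x = -35 mm, z = 18 to 52 mm): grip it from above across the 16 mm, fingertips above the bar's top. In the channel it has 4 mm at each side and 5 mm under the bridge.
- bar_nose (a point): Centre of the bar's front end face (bar frame x = 60 mm, z = 9 mm), which meets the stop.
- bar_tab (a point): Centre of the top of the bar's tab (bar frame x = -35 mm, z = 52 mm).
- timer: Bystander: white lab timer 68 x 62 x 19 mm. Origin: centre of its underside.
- tape_roll: Bystander: roll of tape lying flat, 60 x 59 x 18 mm. Origin: centre of its underside.
- cup: Bystander: lidded specimen cup, 60 mm across, 72 mm high. Origin: centre of its underside.
- marker: Bystander: marker pen 136 mm long, 12 mm thick, lying along its y axis. Origin: middle of its underside.

How it is judged:
By the outcome, as a careful person would: the job done as asked, in the order asked, and still so for the second after the job is handed in, while the arm keeps its last pose, push and grip.
It also fails if it takes over 38 s, if anything falls off the work surface, if the arm or the gripper's body presses on something with over 40 N, if the wrist force passes 120 N, or if a joint passes its speed limit or range.

ROBOT

A 6-joint arm with a two-finger parallel gripper is mounted at the origin on a cart in front of the work surface, level with it; the furniture and walls round the work are solid. World frame = base frame: x ahead of the robot, y to its left, z up, the work surface at z = 0. Lengths are in mm, angles in degrees, forces in N, time in s.
With the tool pointing down it reaches from about 350 to 850 mm from the base axis. Payload 8.1 kg.
Tool frame: the origin (TCP) lies between the finger pads; the fingertips stand 17 mm ahead of it and the grasp point (between the pads) lies 2 mm behind it; z points along the fingers, y is the line along which they close (so a half turn about z gives the same grasp; the last joint's range is limited). The gripper opens to 85 mm and grips with 20 to 120 N. Pads are 22 mm wide; open, the fingers measure 114 mm over their backs; the gripper's body (76 mm by 85 mm) begins 54 mm behind the grasp point. The pads swing forward as they close: fully open they stand 13 mm farther back than shut.
Start: joints at [60.882, 7.471, 85.268, -0, 87.261, -4.893], TCP at [246.169, 547.18, 208.492] pointing down, gripper open.
Joint ranges: [-169.43, 169.43], [-51.17, 129.36], [1.28, 143.12], [-76.62, 256.62], [0, 156.53], [-152.29, 152.29]. Speed limits (degrees/s): [136.94, 136.94, 159.86, 180, 180, 180].

INTERFACE

Orientations are given as [roll, pitch, yaw] about the fixed x, y, z axes, in that order (R = Rz(yaw) Ry(pitch) Rx(roll)).
In Python, from bench import sense, snapshot, hand_in, trace, place_of gives the robot as it stands.
- The arm moves only by the shell command python3 -m handwheel 'ROWS' [FORCE]. ROWS is JSON, a list of rows, each a list of 7 numbers: the opening, from -1 (shut) to 1 (fully open), then the shift along the tool's x, y, z in cm, then the turn, a rotation vector about the tool's x, y, z in rad. A call has 1 to 12 rows; each row shifts and turns the commanded pose from where the row before left it, along the tool's axes as they then stand; what a row does not reach is not made up. A row lasts 1/12 s, in which the tool goes at most 41.7 mm and 7.16 degrees, less where a joint would pass 70% of its speed; a pose out of reach is approached as far as the arm can. A call with a gripper value outside its range is refused whole. The fingers move at their own pace and stop on an object; FORCE is the grip in N (left out, the last holds). Time passes only in rows, so rows that do not move let the fingers close. It gives the time, the measured TCP pose, the force, the opening and the grip force at its end, in the units of the state.
- sense(): the state, without advancing time (a new reading comes with each control period).
- snapshot(name): name is "scene" or "top"; returns a dict with "image" (384x512x3 uint8, red, green, blue), "intrinsics" (3x3 intrinsics, pixels), "R" (3x3) and "t" (3): a world point X has camera coordinates R X + t. Camera axes: x right, y down, z forward; pixel columns grow to the right and rows downward; lengths in mm; the calibration is good to about 2 mm. A picture is of the moment at which its call begins. There is no depth.
- hand_in(): hands the job in; it is judged then, once.
Trained networks look in a picture, given as the dict that the camera call returned (one of the last four; its "shot" number tells which), for a name from the list of things; names that differ only in an ending like _2 or _b are one class to them, and where a whole thing is asked for, a point or a joint stands for the part that bears it (a point fixed in the world has none). Each returns a list of dicts, best first, with "conf" (0 to 1); they miss things now and then, are a little off and sometimes report something else, mostly with a low value. They report only what shows in the picture. A call takes as long as a camera call.
- trace(picture, query): "pixels" (384x512 bool, what is visible of it).
- place_of(picture, query): "location" ([x, y, z] in mm, in world coordinates, good to about 4 mm: a listed point, or the origin of a listed thing).
The state is a dict: "time": time; "joint_pos": joint angles; "qd": joint speeds; "joint_efforts": joint torques, N m; "tool_pos": TCP position; "tcp_rot": TCP orientation; "ft_force": force on the tool from outside, world axes, zero at the start; "wrist_torque": the same for the moment, N m; "finger_gap": finger opening in mm; "grip_force": force on a finger pad.
Only numpy, scipy, OpenCV 4.12 (cv2) and the standard library are available. Lean on these libraries where they do the work, as an engineer would, in place of code of your own. Each camera call takes 0.05 s, during which the arm holds its last target. There are 200 camera calls.

## Working session

There is one attempt and no reset: what is moved stays moved. The work goes in short steps, Python scripts to look and compute and a shell command to move; the robot and the scene stay as the last step left them, time stands still between calls to the robot, and variables do not carry over. Pictures are saved under pics/ and viewed, at most 10 in all, crops included, and the job is handed in when it is done.

```bash
mkdir -p pics
cat > h.py <<'E'
from bench import *
import numpy as np, cv2
def save(s,n): cv2.imwrite(f'pics/{n}.png',s['image'][:,:,::-1])
def proj(s,X):
    c=np.array(s['R'])@np.asarray(X,float)+np.array(s['t']); p=np.array(s['intrinsics'])@c; return p[:2]/p[2]
def onplane(s,uv,z):
    R=np.array(s['R']);t=np.array(s['t']);d=R.T@np.linalg.inv(np.array(s['intrinsics']))@np.array([uv[0],uv[1],1.]);o=-R.T@t
    return o+d*(z-o[2])/d[2]
E
python3 - <<'E'
from h import *
st=sense();print({k:np.round(v,2) for k,v in st.items()})
ims=[]
for n in ['scene','top']:
    s=snapshot(n);save(s,n+'0')
    print(n,'cam',np.round(-np.array(s['R']).T@np.array(s['t'])))
    for q in ['jig','channel_mouth','bridge','gauge','stop_face','bar','bar_nose','bar_tab','timer','tape_roll','cup','marker']:
        print(q,[(np.round(d['location']),round(d['conf'],2)) for d in place_of(s,q)[:2]])
E
```

```text
{'time': np.float64(0.0), 'joint_pos': array([60.88,  7.51, 85.33, -0.  , 87.26, -4.89]), 'qd': array([-0.03,  0.04, -0.02, -0.06, -0.07,  0.03]), 'joint_efforts': array([ 0.000e+00, -5.694e+01, -5.005e+01, -0.000e+00,  2.000e-02,
       -0.000e+00]), 'tool_pos': array([245.89, 546.65, 207.47]), 'tcp_rot': array([-1.7990e+02, -1.0000e-02,  1.5578e+02]), 'ft_force': array([-0.03, -0.12,  0.56]), 'wrist_torque': array([ 0.03, -0.02, -0.02]), 'grip_force': np.float64(0.0), 'finger_gap': np.float64(85.56)}
scene cam [  76. -244.  672.]
jig [(array([580.,   6.,   2.]), 0.74)]
channel_mouth [(array([492.,  -0.,  11.]), 0.91)]
bridge [(array([581.,   5.,  39.]), 0.68)]
gauge [(array([629.,  43.,  31.]), 0.79), (array([472., 340.,  52.]), 0.3)]
stop_face [(array([611.,   4.,  21.]), 0.65)]
bar [(array([500., 362.,   5.]), 0.78)]
bar_nose [(array([550., 398.,   6.]), 0.96), (array([687., 383.,  -0.]), 0.6)]
bar_tab []
timer [(array([556., 552.,  -0.]), 0.79)]
tape_roll [(array([639., 298.,   2.]), 0.74)]
cup [(array([684., 379.,  -2.]), 0.73)]
marker [(array([360., 188.,  -0.]), 0.74)]
top cam [355. 306. 912.]
jig [(array([574.,   6.,   3.]), 0.79), (array([494.,  -2.,   9.]), 0.18)]
channel_mouth [(array([496.,   2.,  11.]), 0.67)]
bridge [(array([582.,   5.,  32.]), 0.82)]
gauge [(array([630.,  45.,  26.]), 0.83), (array([470., 344.,  52.]), 0.21)]
stop_face [(array([615.,   6.,  24.]), 0.46)]
bar [(array([497., 365.,   3.]), 0.88)]
bar_nose [(array([550., 401.,  10.]), 0.82), (array([632.,  41.,  28.]), 0.68)]
bar_tab [(array([468., 342.,  52.]), 0.89)]
timer [(array([556., 556.,   3.]), 0.67), (array([546., 397.,  10.]), 0.6)]
tape_roll [(array([640., 297.,  -0.]), 0.73)]
cup [(array([683., 376.,   4.]), 0.72)]
marker []
```

View pics/scene0.png

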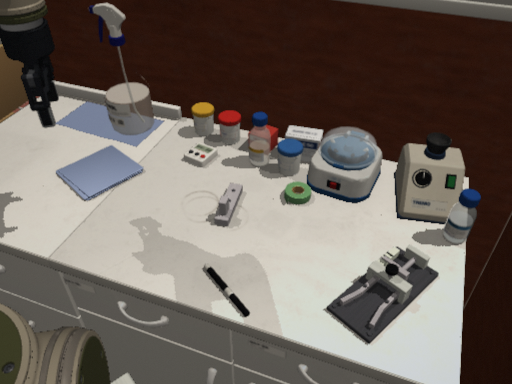

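View pics/top0.png

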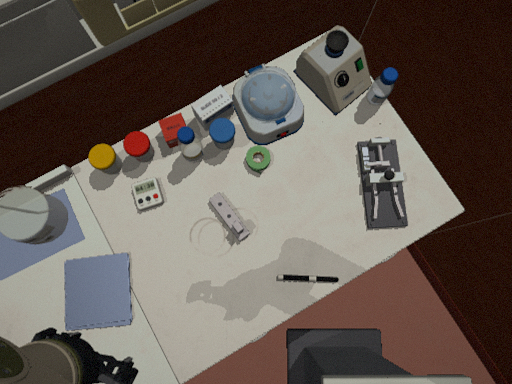

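The scene picture shows the bar at about (230,203), the jig at (385,285) and the marker at (226,290). In the top picture the bar is at (230,215) with its nose to the lower right near (245,235), the jig at (382,183) with its mouth at the bottom, and the tape at (258,157). Next I'll refine the bar and jig poses by fitting silhouettes.

```bash
cat >> h.py <<'E'
from scipy.optimize import minimize
BAR=[(-60,60,-15,15,0,18),(-47,-23,-8,8,18,52)]
JIG=[(-105,105,-46,46,0,10),(-6,16,-39,39,10,43),(-6,16,-11,11,43,64),(90,102,-16,16,10,36),(29,85,29,43,10,26)]
def T(p,X):
    c,s=np.cos(p[2]),np.sin(p[2]); X=np.asarray(X,float)
    return np.stack([p[0]+c*X[...,0]-s*X[...,1],p[1]+s*X[...,0]+c*X[...,1],X[...,2]+(p[3] if len(p)>3 else 0)],-1)
def sil(s,boxes,p,k=4):
    m=np.zeros((384*k,512*k),np.uint8)
    for b in boxes:
        P=np.array([proj(s,T(p,[x,y,z])) for x in b[:2] for y in b[2:4] for z in b[4:]])
        cv2.fillConvexPoly(m,cv2.convexHull(np.round((P+.5)*k).astype(np.int32)),1)
    return m
def fit(shots,masks,boxes,p0):
    ms=[cv2.resize(m.astype(np.uint8),None,fx=4,fy=4,interpolation=cv2.INTER_NEAREST) for m in masks]
    f=lambda v:-sum((a:=sil(s,boxes,[v[0],v[1],v[2]/50]+list(p0[3:])),(a&m).sum()/(a|m).sum())[1] for s,m in zip(shots,ms))/len(ms)
    v0=np.array([p0[0],p0[1],p0[2]*50])
    r=minimize(f,v0,method='Nelder-Mead',options=dict(initial_simplex=[v0,v0+[5,0,0],v0+[0,5,0],v0+[0,0,4]],xatol=.05,fatol=1e-4))
    return np.r_[r.x[:2],r.x[2]/50],-r.fun
E
python3 - <<'E'
from h import *
S=[snapshot('scene'),snapshot('top')]
for n,B,p0 in [('bar',BAR,(498,363,.61)),('jig',JIG,(577,5,.05))]:
    M=[trace(s,n)[0]['pixels'] for s in S]
    for a in ([0],[1],[0,1]):
        p,q=fit([S[i] for i in a],[M[i] for i in a],B,p0); print(n,a,np.round(p[:2],1),round(np.degrees(p[2]),1),round(q,3))
    if n=='jig': pj=p
    else: pb=p
print(sense()['time'])
s=S[1]; im=cv2.resize(s['image'][:,:,::-1],None,fx=4,fy=4,interpolation=cv2.INTER_CUBIC)
def dr(p,b,c):
    P=np.array([proj(s,T(p,[x,y,b[5]])) for x,y in ((b[0],b[2]),(b[1],b[2]),(b[1],b[3]),(b[0],b[3]))])
    cv2.polylines(im,[np.round((P+.5)*4).astype(np.int32)],True,c,1)
for b in BAR: dr(pb,b,(0,0,255))
for b in JIG: dr(pj,b,(0,255,0))
cv2.imwrite('pics/ov.png',np.hstack([im[520:940,1380:1680],im[720:1140-0,800:1060]][:2]))
E
```

```text
bar [0] [499.3 362.6] 37.8 0.94
bar [1] [499.9 364.2] 36.1 0.897
bar [0, 1] [500.2 363.8] 37.6 0.912
jig [0] [579.3   4.7] 3.8 0.972
jig [1] [580.5   4.3] 3.5 0.929
jig [0, 1] [579.5   4.9] 3.8 0.95
1.6
```

View pics/ov.png

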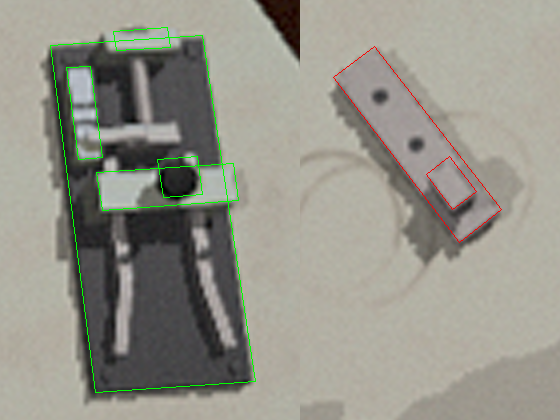

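The overlay fits: the jig sits at (579.5, 4.9) with yaw 3.7°. The bar is at (500, 364) with yaw about 37°, its nose at the upper left and the tab at its lower right end. That puts the tab at (472, 342.6). I'll approach it now.

```bash
python3 -m handwheel '[[0.3,-2.9,-0.93,0.78,0,0,0],[0.3,-2.9,-0.93,0.78,0,0,0],[0.3,-2.9,-0.93,0.78,0,0,0],[0.3,-2.9,-0.93,0.78,0,0,0],[0.3,-2.9,-0.93,0.78,0,0,0],[0.3,-2.9,-0.93,0.78,0,0,0],[0.3,-2.9,-0.93,0.78,0,0,0],[0.3,-2.9,-0.93,0.78,0,0,0],[0.3,-2.9,-0.93,0.78,0,0,0],[0.3,-2.9,-0.93,0.78,0,0,0]]' 60
python3 -m handwheel '[[0.3,0,0,0,0,0,-0.119],[0.3,0,0,0,0,0,-0.119],[0.3,0,0,0,0,0,-0.119],[0.3,0,0,0,0,0,-0.119],[0.3,0,0,0,0,0,-0.119],[0.3,0,0,0,0,0,-0.119],[0.3,0,0,0,0,0,-0.119],[0.3,0,0,0,0,0,-0.119],[0.3,0,0,0,0,0,-0.119],[0.3,0,0,0,0,0,0]]'
python3 - <<'E'
from h import *
st=sense();print(st['tool_pos'],st['tcp_rot'],st['time'],st['finger_gap'])
s=snapshot('scene');cv2.imwrite('pics/app.png',cv2.resize(s['image'][80:300,120:350,::-1],None,fx=2.7,fy=2.7))
print(proj(s,[472,342.6,52]))
E
```

```text
time: 2.43
tool_pos: [473.5, 342.2, 130.3]
tcp_rot: [180.0, 0.0, 155.8]
ft_force: [-0.1, 0.5, -0.4]
finger_gap: 55.4
grip_force: 0.0
time: 3.27
tool_pos: [472.5, 343.4, 130.5]
tcp_rot: [180.0, 0.0, -142.5]
ft_force: [0.5, -0.5, 0.8]
finger_gap: 55.7
grip_force: 0.0
[472.49343541 343.40382569 130.52252105] [ 1.79999789e+02  3.71899494e-03 -1.42528676e+02] 3.2667 55.66719291042492
[223.11534477 197.81767835]
```

View pics/app.png

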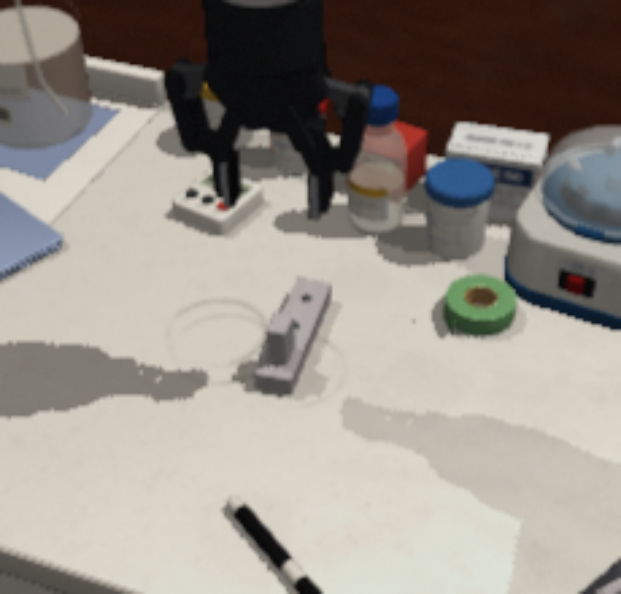

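The open fingers are above the bar. The tab top is at about (224,199), which matches the predicted (223,198). I'll descend to z=38 and grip.

```bash
python3 -m handwheel '[[0.3,0,0,2,0,0,0],[0.3,0,0,2,0,0,0],[0.3,0,0,2,0,0,0],[0.3,0,0,1.5,0,0,0],[0.3,0,0,1,0,0,0],[0.3,0,0,0.75,0,0,0],[0.3,0,0,0,0,0,0]]'
python3 -m handwheel '[[-1,0,0,0,0,0,0],[-1,0,0,0,0,0,0],[-1,0,0,0,0,0,0],[-1,0,0,0,0,0,0],[-1,0,0,0,0,0,0],[-1,0,0,0,0,0,0],[-1,0,0,0,0,0,0],[-1,0,0,0,0,0,0],[-1,0,0,0,0,0,0],[-1,0,0,0,0,0,0]]' 80
```

```text
time: 3.9
tool_pos: [471.5, 342.8, 36.4]
tcp_rot: [180.0, -0.1, -143.0]
ft_force: [-0.4, -0.0, -0.4]
finger_gap: 55.5
grip_force: 0.0
time: 4.73
tool_pos: [472.4, 343.3, 38.0]
tcp_rot: [-180.0, -0.0, -142.9]
ft_force: [-0.8, -1.4, -0.1]
finger_gap: 0.0
grip_force: 0.0
```

Run:
```python
from h import *
st=sense();print(st['finger_gap'],st['grip_force'])
S=[snapshot('scene'),snapshot('top')]
a=cv2.resize(S[0]['image'][130:250,160:290,::-1],None,fx=3,fy=3);b=cv2.resize(S[1]['image'][150:270,170:300,::-1],None,fx=3,fy=3)
cv2.imwrite('pics/g.png',np.hstack([a,b]))
for s in S:
  for q in ['bar','bar_tab','bar_nose']: print(q,[(np.round(d['location']),round(d['conf'],2)) for d in place_of(s,q)[:1]])
```

```text
0.0015034066998660172 0.0
bar [(array([499., 365.,   6.]), 0.61)]
bar_tab [(array([472., 341.,  48.]), 0.73)]
bar_nose [(array([550., 399.,   6.]), 0.8)]
bar [(array([556., 555.,   1.]), 0.32)]
bar_tab [(array([467., 342.,  57.]), 0.52)]
bar_nose []
```

View pics/g.png

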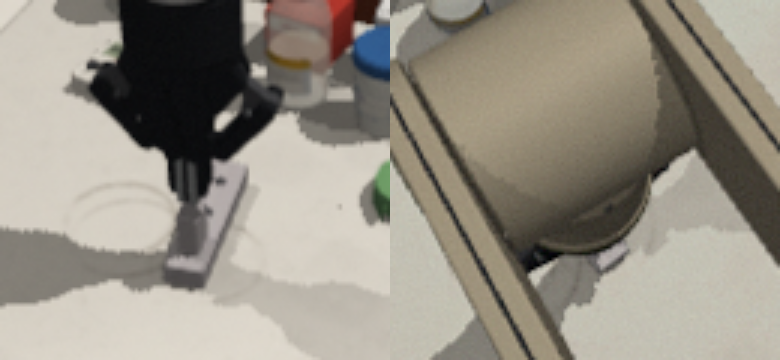

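The fingers are shut with the tab in front of or below them. The fingertips are at about (223,196), and the bar hasn't moved. I'll work out where the fingers actually are.

Run:
```python
from h import *
s=snapshot('scene');st=sense();print(st['tool_pos'],st['time'])
print('tab corners');p=(500.2,363.8,np.radians(37.3))
for z in (18,52): print(z,[np.round(proj(s,T(p,[x,y,z])),1).tolist() for x in(-47,-23) for y in(-8,8)])
print('tip exp',proj(s,[472.4,343.3,21]),'tcp',proj(s,[472.4,343.3,38]))
for z in (21,40,54): print(z,onplane(s,(222.7,195.7),z))
cv2.imwrite('pics/g2.png',cv2.resize(s['image'][160:235,190:265,::-1],None,fx=8,fy=8,interpolation=cv2.INTER_CUBIC))
```

```text
[472.49277115 343.35309023  37.98907669] 5.1833
tab corners
18 [[226.0, 214.4], [218.6, 213.1], [229.2, 206.8], [221.9, 205.6]]
52 [[225.4, 202.2], [217.8, 200.9], [228.6, 194.6], [221.2, 193.4]]
tip exp [223.69327787 208.69452436] tcp [223.35552048 202.64802564]
21 [495.21083555 378.08893296  21.        ]
40 [482.96635133 359.93666985  40.        ]
54 [473.9440998  346.56131809  54.        ]
```

View pics/g2.png

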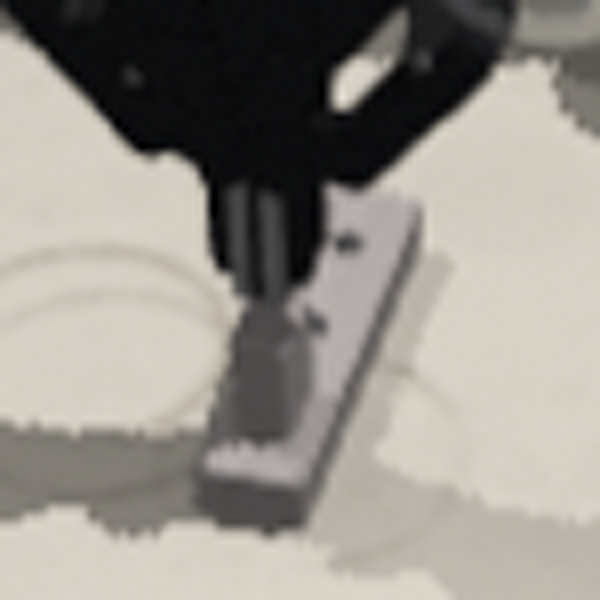

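Run:
```python
from h import *
s=snapshot('scene')
for z in (105,121,140,155): print(z,onplane(s,(221.1,157.4),z).round(1))
st=sense();print(st['joint_pos'],st['ft_force'],st['wrist_torque'],st['time'])
```

```text
105 [510.1 398.1 105. ]
121 [497.9 380.  121. ]
140 [483.3 358.5 140. ]
155 [471.8 341.5 155. ]
[ 3.09779752e+01  1.33342185e+01  9.71839744e+01 -1.74065294e-05
  6.94827469e+01 -9.61591797e+01] [-0.33250349  0.95951898 -0.05572571] [ 0.04530189  0.018646   -0.02706761] 5.2333
```

Run:
```python
from h import *
S={n:snapshot(n) for n in('scene','top')}
o=[]
for n,(r,c) in {'scene':(60,0),'top':(284,40)}.items():
    im=cv2.resize(cv2.imread(f'pics/{n}0.png'),None,fx=4,fy=4,interpolation=cv2.INTER_CUBIC)
    y=np.array([.410,.912,0])*42
    for off,col in (((0,0,0),(0,0,255)),((0,0,33),(0,255,0)),((24,36,0),(255,0,255))):
        for k in(-1,1):
            q=proj(S[n],np.array([246,547,203])+off+k*y); cv2.circle(im,tuple(int(4*v+2) for v in q),4,col,2)
    o.append(im[r*4:r*4+400,c*4:c*4+400])
cv2.imwrite('pics/st.png',np.hstack(o))
```

```text
(no output)
```

View pics/st.png

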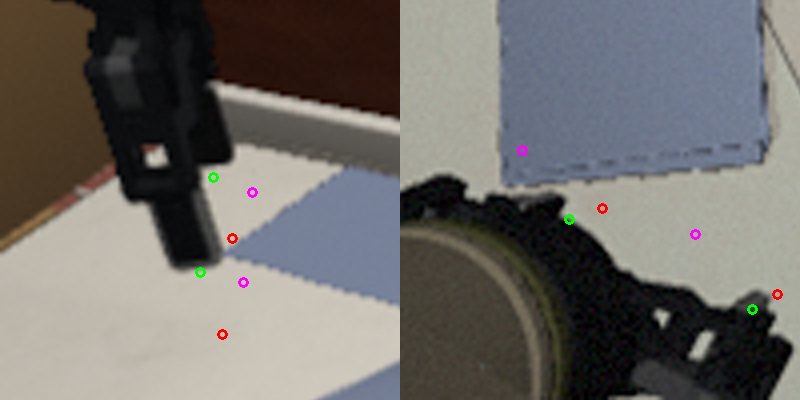

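The start pictures settle it. The fingertips sit about 33 mm higher than the stated geometry implies (the green marks fit, the red don't), while x and y agree to a few mm. I'll open and go lower in small steps, watching the force.

```bash
python3 -m handwheel '[[0.0,0,0,0,0,0,0],[0.0,0,0,0,0,0,0],[0.0,0,0,0,0,0,0],[0.0,0,0,0,0,0,0],[0.0,0,0,0,0,0,0],[0.0,0,0,0,0,0,0]]'
python3 -m handwheel '[[0.0,0,0,0.5,0,0,0],[0.0,0,0,0.5,0,0,0]]'
python3 - <<'E'
from h import *
st=sense();print(st['tool_pos'],st['ft_force'],st['finger_gap'],st['time'])
s=snapshot('scene')
cv2.imwrite('pics/d.png',cv2.resize(s['image'][150:235,180:275,::-1],None,fx=6,fy=6,interpolation=cv2.INTER_CUBIC))
E
```

```text
time: 5.83
tool_pos: [472.5, 343.4, 38.0]
tcp_rot: [180.0, -0.0, -142.9]
ft_force: [-0.4, 0.8, 0.6]
finger_gap: 42.7
grip_force: 0.0
time: 6.0
tool_pos: [472.8, 343.6, 28.0]
tcp_rot: [-180.0, 0.0, -142.9]
ft_force: [-0.0, -0.6, 0.4]
finger_gap: 42.6
grip_force: 0.0
[472.78986311 343.56212753  27.9546066 ] [-0.00782816 -0.5806519   0.36224335] 42.601950859856025 6.0
```

View pics/d.png

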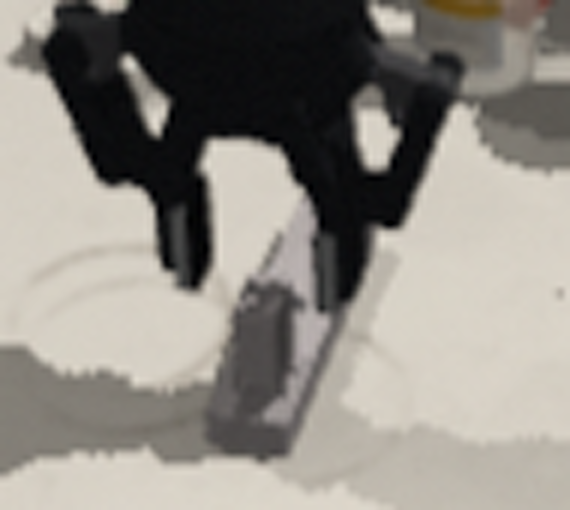

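The fingers straddle the tab: the tips are at crop (190,288) and (340,305), and the tab is centred at about 262. The tips are only just at the level of the tab top, so I'll go 20 mm further down and grip.

```bash
python3 -m handwheel '[[0.0,0,0,0.5,0,0,0],[0.0,0,0,0.5,0,0,0]]'
python3 -m handwheel '[[0.0,0,0,0.5,0,0,0],[0.0,0,0,0.5,0,0,0]]'
python3 -m handwheel '[[-1,0,0,0,0,0,0],[-1,0,0,0,0,0,0],[-1,0,0,0,0,0,0],[-1,0,0,0,0,0,0],[-1,0,0,0,0,0,0],[-1,0,0,0,0,0,0],[-1,0,0,0,0,0,0]]' 80
```

```text
time: 6.22
tool_pos: [472.5, 343.4, 17.5]
tcp_rot: [-180.0, 0.0, -142.9]
ft_force: [-0.7, 0.1, -0.0]
finger_gap: 42.4
grip_force: 0.0
time: 6.38
tool_pos: [472.3, 343.3, 7.2]
tcp_rot: [180.0, -0.0, -142.9]
ft_force: [0.1, -0.3, 0.5]
finger_gap: 43.1
grip_force: 0.0
time: 6.97
tool_pos: [472.5, 343.4, 8.1]
tcp_rot: [-180.0, 0.0, -142.9]
ft_force: [0.0, 0.1, -0.6]
finger_gap: 14.5
grip_force: 78.8
```

Gripped: gap 14.5 mm at 79 N. I'll lift, carry it to the jig and align.

```bash
python3 -m handwheel '[[-1,0,0,-1,0,0,0],[-1,0,0,-1.8,0,0,0],[-1,0,0,-1.8,0,0,0],[-1,0,0,-1.8,0,0,0],[-1,0,0,-1.6,0,0,0],[-1,0,0,-1,0,0,0]]'
python3 -m handwheel '[[-1,1.76,-2.28,0,0,0,0],[-1,1.76,-2.28,0,0,0,0],[-1,1.76,-2.28,0,0,0,0],[-1,1.76,-2.28,0,0,0,0],[-1,1.76,-2.28,0,0,0,0],[-1,1.76,-2.28,0,0,0,0],[-1,1.76,-2.28,0,0,0,0],[-1,1.76,-2.28,0,0,0,0],[-1,1.76,-2.28,0,0,0,0],[-1,1.76,-2.28,0,0,0,0],[-1,1.76,-2.28,0,0,0,0],[-1,1.76,-2.28,0,0,0,0]]'
python3 -m handwheel '[[-1,0,0,0,0,0,0.097],[-1,0,0,0,0,0,0.097],[-1,0,0,0,0,0,0.097],[-1,0,0,0,0,0,0.097],[-1,0,0,0,0,0,0.097],[-1,0,0,0,0,0,0.097],[-1,0,0,0,0,0,0]]'
python3 - <<'E'
from h import *
st=sense();print(st['tool_pos'],st['tcp_rot'],st['finger_gap'],st['time'])
S=[snapshot('scene'),snapshot('top')]
for s in S:
  for q in ['bar','bar_tab','bar_nose','channel_mouth','bridge']: print(q,[(np.round(d['location']),round(d['conf'],2)) for d in place_of(s,q)[:1]])
a=cv2.resize(S[0]['image'][200:340,290:450,::-1],None,fx=2.5,fy=2.5);b=cv2.resize(S[1]['image'][120:260,320:450,::-1],None,fx=2.5,fy=2.5)
cv2.imwrite('pics/j.png',np.hstack([a,b]))
E
```

```text
time: 7.47
tool_pos: [473.5, 344.0, 101.1]
tcp_rot: [-180.0, 0.2, -142.9]
ft_force: [-0.7, 0.8, -0.6]
finger_gap: 14.1
grip_force: 78.8
time: 8.47
tool_pos: [469.1, -3.6, 98.4]
tcp_rot: [-180.0, 0.0, -142.9]
ft_force: [0.3, 0.2, -0.4]
finger_gap: 14.8
grip_force: 78.8
time: 9.05
tool_pos: [469.2, -2.3, 98.2]
tcp_rot: [-180.0, 0.0, -176.5]
ft_force: [0.2, 0.2, -1.3]
finger_gap: 14.3
grip_force: 78.8
[469.23048096  -2.27926681  98.2495839 ] [-1.79999762e+02  5.46707082e-03 -1.76477766e+02] 14.310659161899293 9.05
bar [(array([504.,   3.,  94.]), 0.89)]
bar_tab [(array([467.,  -5., 144.]), 0.97)]
bar_nose [(array([567.,   3.,  97.]), 0.92)]
channel_mouth [(array([492.,  -0.,   8.]), 0.74)]
bridge [(array([580.,   6.,  38.]), 0.62)]
bar [(array([499.,  -0.,  93.]), 0.94)]
bar_tab [(array([464.,  -2., 142.]), 0.75)]
bar_nose [(array([563.,   1., 100.]), 0.97)]
channel_mouth [(array([493.,  -4.,  10.]), 0.62)]
bridge [(array([579.,   2.,  33.]), 0.81)]
```

View pics/j.png

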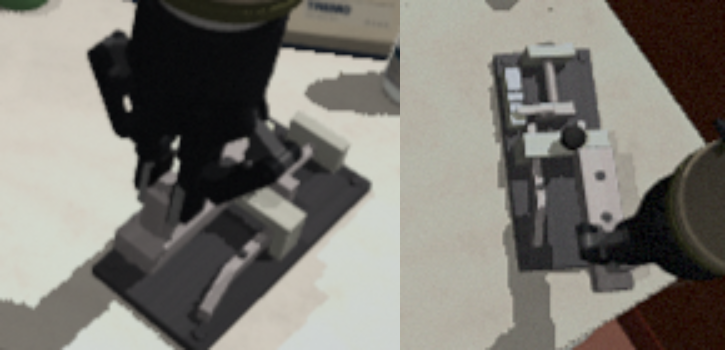

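The bar is level in the grip, with its bottom at about z 91. In the top view its axis points along the channel, with the nose near (598,138) in the crop, short of the bridge once parallax is allowed for. I'll back off 10 mm, come down to just above the rails and measure there.

```bash
python3 -m handwheel '[[-1,1,0,0,0,0,0],[-1,0,0,1.5,0,0,0],[-1,0,0,1.5,0,0,0],[-1,0,0,1.5,0,0,0],[-1,0,0,1.5,0,0,0],[-1,0,0,0,0,0,0],[-1,0,0,0,0,0,0]]'
cat >> h.py <<'E'
def fitnose(s,m,z,p0):
    # fit bar's front part only (bar x>-5): clip mask and model with a half plane fixed by p0
    box=[(-60,60,-15,15,0,18)]; clip=sil(s,[(-10,140,-90,90,9,10)],p0); mm=cv2.resize(m.astype(np.uint8),None,fx=4,fy=4,interpolation=cv2.INTER_NEAREST)&clip
    def f(v):
        a=sil(s,box,[v[0],v[1],v[2]/50,z])&clip; return -(a&mm).sum()/(a|mm).sum()
    v0=np.array([p0[0],p0[1],p0[2]*50]); r=minimize(f,v0,method='Nelder-Mead',options=dict(initial_simplex=[v0,v0+[4,0,0],v0+[0,4,0],v0+[0,0,3]],xatol=.05,fatol=1e-4))
    return np.r_[r.x[:2],r.x[2]/50],-r.fun
def injig(p,j):
    c,s=np.cos(j[2]),np.sin(j[2]); d=p[:2]-j[:2]; return np.r_[c*d[0]+s*d[1],-s*d[0]+c*d[1],np.degrees(p[2]-j[2])]
E
python3 - <<'E'
from h import *
st=sense();print(st['tool_pos'],st['tcp_rot'],st['time']);z=st['tool_pos'][2]-8.1
a=np.radians(st['tcp_rot'][2]+180);p0=[st['tool_pos'][0]+35*np.cos(a),st['tool_pos'][1]+35*np.sin(a),a,z]
J={'scene':np.array([579.3,4.7,np.radians(3.8)]),'top':np.array([580.5,4.3,np.radians(3.5)])}
print('tcp-based',injig(np.array(p0[:3]),J['top']))
for n in J:
    s=snapshot(n); m=trace(s,'bar')[0]['pixels']
    p,q=fitnose(s,m,z,p0); print(n,p[:2],np.degrees(p[2]),q,'in jig',injig(p,J[n]).round(1))
    for k in('bar_nose','bridge'):print(k,[(np.round(d['location']),round(d['conf'],2)) for d in place_of(s,k)[:1]])
E
```

```text
time: 10.23
tool_pos: [458.4, -2.8, 37.4]
tcp_rot: [180.0, -0.1, -176.2]
ft_force: [1.1, 0.9, -0.6]
finger_gap: 14.4
grip_force: 78.8
[458.35997731  -2.78978035  37.36416052] [ 1.79975397e+02 -1.30396445e-01 -1.76199716e+02] 10.2333
tcp-based [-87.34550834   0.56334594   0.30028432]
scene [565.28301719 -56.47002053] -16.826196300402863 -0.0 in jig [-18.  -60.1 -20.6]
bar_nose [(array([554.,   5.,  35.]), 0.95)]
bridge [(array([579.,   3.,  35.]), 0.57)]
top [502.61635053  40.8633128 ] 16.40535581718488 -0.0 in jig [-75.5  41.2  12.9]
bar_nose [(array([555.,   2.,  42.]), 0.96)]
bridge [(array([579.,   8.,  35.]), 0.96)]h.py:31: RuntimeWarning: overflow encountered in scalar negative
  a=sil(s,box,[v[0],v[1],v[2]/50,z])&clip; return -(a&mm).sum()/(a|mm).sum()
```

```bash
sed -i 's/return -(a&mm).sum()/return -1.0*(a\&mm).sum()/' h.py
cat > m.py <<'E'
from h import *
def meas(show=None):
    st=sense();z=st['tool_pos'][2]-8.1
    a=np.radians(st['tcp_rot'][2]+180);p0=[st['tool_pos'][0]+35*np.cos(a),st['tool_pos'][1]+35*np.sin(a),a,z]
    J={'scene':np.array([579.3,4.7,np.radians(3.8)]),'top':np.array([580.5,4.3,np.radians(3.5)])}
    for n in J:
        s=snapshot(n); m=trace(s,'bar')[0]['pixels']
        p,q=fitnose(s,m,z,p0); print(n,q.round(3),'in jig',injig(p,J[n]).round(1))
        if n=='top' and show:
            im=cv2.resize(s['image'][:,:,::-1],None,fx=6,fy=6,interpolation=cv2.INTER_CUBIC)
            for b,pp,c in [((-60,60,-15,15,0,18),list(p)+[z],(0,0,255))]+[(b,J[n],(0,255,0)) for b in ((-105,105,-46,46,0,10),(-45,30,-19,19,0,22),(-6,16,-39,39,10,43))]:
                P=np.array([proj(s,T(pp,[x,y,b[5]])) for x,y in ((b[0],b[2]),(b[1],b[2]),(b[1],b[3]),(b[0],b[3]))]); cv2.polylines(im,[np.round((P+.5)*6).astype(np.int32)],True,c,1)
            cv2.imwrite(f'pics/{show}.png',im[132*6:232*6,350*6:415*6])
    print(st['tool_pos'].round(1),st['tcp_rot'].round(1),st['ft_force'].round(1),sense()['time'])
if __name__=='__main__':
    import sys; meas(sys.argv[1] if len(sys.argv)>1 else None)
E
python3 m.py k
```

```text
scene 0.167 in jig [-101.7    3.3    2.3]
top 0.894 in jig [-87.2   0.8  -0.5]
[459.8  -3.   38.7] [-1.800e+02  1.000e-01 -1.762e+02] [-0.3 -0.8 -1.8] 10.8333
```

View pics/k.png

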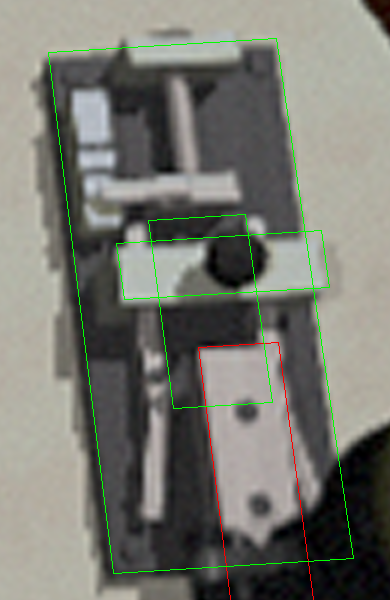

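The overlay agrees with the jig and bar outlines: the bar (red) lies centred on the channel in x and y (lateral 0.8 mm, yaw −0.5°), with its nose 21 mm short of the bridge. I'll lower it.

```bash
python3 -m handwheel '[[-1,0,-0.05,0.5,0,0,0],[-1,0,0,0.5,0,0,0],[-1,0,0,0.5,0,0,0],[-1,0,0,0.2,0,0,0],[-1,0,0,0.1,0,0,0],[-1,0,0,0,0,0,0]]'
python3 -m handwheel '[[-1,0,0,0.1,0,0,0],[-1,0,0,0,0,0,0]]'
python3 -m handwheel '[[-1,0,0,0.1,0,0,0],[-1,0,0,0,0,0,0]]'
```

```text
time: 11.33
tool_pos: [458.9, -3.3, 19.4]
tcp_rot: [180.0, -0.1, -176.2]
ft_force: [-0.6, 0.1, -0.6]
finger_gap: 14.2
grip_force: 78.8
time: 11.5
tool_pos: [459.5, -3.4, 19.0]
tcp_rot: [-180.0, 0.0, -176.2]
ft_force: [-0.2, -0.4, -1.4]
finger_gap: 14.8
grip_force: 78.8
time: 11.67
tool_pos: [459.4, -3.4, 18.0]
tcp_rot: [-180.0, 0.0, -176.2]
ft_force: [0.1, -0.5, -1.0]
finger_gap: 14.8
grip_force: 78.8
```

```bash
python3 -m handwheel '[[-1,0,0,0.1,0,0,0],[-1,0,0,0,0,0,0]]'
python3 -m handwheel '[[-1,-0.5,0,0,0,0,0],[-1,-0.5,0,0,0,0,0],[-1,-0.5,0,0,0,0,0],[-1,-0.5,0,0,0,0,0],[-1,0,0,0,0,0,0]]'
python3 m.py
```

```text
time: 11.83
tool_pos: [459.5, -3.4, 17.7]
tcp_rot: [-180.0, 0.0, -176.2]
ft_force: [-4.8, -0.2, 7.0]
finger_gap: 14.2
grip_force: 79.9
time: 12.25
tool_pos: [480.5, -2.2, 17.8]
tcp_rot: [-180.0, 0.1, -176.2]
ft_force: [0.8, -0.6, 6.9]
finger_gap: 14.4
grip_force: 79.9Traceback (most recent call last):
  File "m.py", line 16, in <module>
    import sys; meas(sys.argv[1] if len(sys.argv)>1 else None)
                ~~~~^^^^^^^^^^^^^^^^^^^^^^^^^^^^^^^^^^^^^^^^^^
  File "m.py", line 7, in meas
    s=snapshot(n); m=trace(s,'bar')[0]['pixels']
                     ~~~~~~~~~~~~~~^^^
IndexError: list index out of range
```

Floor contact shows at 7 N. I'll ease off 0.4 mm and slide under the bridge.

```bash
python3 -m handwheel '[[-1,0,0,-0.04,0,0,0],[-1,-0.5,0,0,0,0,0],[-1,-0.5,0,0,0,0,0],[-1,-0.5,0,0,0,0,0],[-1,-0.5,0,0,0,0,0],[-1,-0.5,0,0,0,0,0],[-1,-0.5,0,0,0,0,0],[-1,-0.2,0,0,0,0,0],[-1,0,0,0,0,0,0],[-1,0,0,0,0,0,0]]'
python3 -m handwheel '[[-1,-0.2,0,0,0,0,0],[-1,-0.2,0,0,0,0,0],[-1,-0.2,0,0,0,0,0],[-1,0,0,0,0,0,0],[-1,0,0,0,0,0,0]]'
```

```text
time: 13.18
tool_pos: [511.0, -0.0, 17.8]
tcp_rot: [-180.0, -0.0, -176.2]
ft_force: [-3.5, 0.8, 5.7]
finger_gap: 14.1
grip_force: 80.0
time: 13.6
tool_pos: [516.7, 0.3, 17.8]
tcp_rot: [-180.0, -0.1, -176.2]
ft_force: [-4.3, -0.5, 8.8]
finger_gap: 14.4
grip_force: 80.3
```

```bash
python3 -m handwheel '[[-1,0,0,-0.05,0,0,0],[-1,0,0,0,0,0,0],[-1,0,0,0,0,0,0]]'
python3 -m handwheel '[[-1,-0.2,0,0,0,0,0],[-1,-0.2,0,0,0,0,0],[-1,-0.2,0,0,0,0,0],[-1,0,0,0,0,0,0],[-1,0,0,0,0,0,0]]'
python3 -m handwheel '[[-1,-0.2,0,0,0,0,0],[-1,-0.2,0,0,0,0,0],[-1,-0.2,0,0,0,0,0],[-1,0,0,0,0,0,0],[-1,0,0,0,0,0,0]]'
```

```text
time: 13.85
tool_pos: [516.7, 0.4, 17.8]
tcp_rot: [180.0, -0.1, -176.2]
ft_force: [-2.6, -2.3, 4.3]
finger_gap: 14.1
grip_force: 79.6
time: 14.27
tool_pos: [522.9, 0.9, 17.8]
tcp_rot: [180.0, -0.0, -176.2]
ft_force: [-4.1, -0.3, 5.0]
finger_gap: 14.3
grip_force: 79.7
time: 14.68
tool_pos: [528.0, 1.2, 17.8]
tcp_rot: [180.0, -0.2, -176.2]
ft_force: [-7.9, -0.4, 9.9]
finger_gap: 14.1
grip_force: 80.4
```

```bash
cat > ptr.py <<'E'
from h import *
from bench import *
def prof(s,im,j,y,z=28):
    xs=np.arange(20,90,.5); ys=np.arange(*y,1.)
    P=np.array([[proj(s,T(j,[x,yy,z])) for x in xs] for yy in ys]).astype(np.float32)
    g=cv2.cvtColor(im,cv2.COLOR_RGB2GRAY).astype(np.float32)
    return xs,cv2.remap(g,P[...,0],P[...,1],cv2.INTER_LINEAR).mean(0)
J={'top':np.array([580.5,4.3,np.radians(3.5)]),'scene':np.array([579.3,4.7,np.radians(3.8)])}
for n in J:
    s=snapshot(n); base=cv2.imread(f'pics/{n}0.png')[:,:,::-1].copy()
    for y in ((19,28),(30,42)):
        xs,a=prof(s,base,J[n],y); _,b=prof(s,s['image'],J[n],y)
        if n=='top': print(y,'base',a[::4].round().astype(int).tolist(),'\n     now',b[::4].round().astype(int).tolist())
        d=np.arange(0,66); m=(xs>=30)&(xs<52)   # pointer region in base
        c=[np.corrcoef(a[m],np.interp(xs[m]+k*.5,xs,b))[0,1] for k in d]; print(n,y,'shift',d[np.argmax(c)]*.5,round(max(c),3))
    print([(np.round(injig(np.r_[d['location'][:2],0],J[n])[:2],1),np.round(d['location'][2]),round(d['conf'],2)) for d in place_of(s,'stop_face')[:1]])
print(sense()['time'])
E
python3 ptr.py
```

```text
(19, 28) base [122, 121, 117, 91, 56, 41, 41, 46, 100, 156, 178, 171, 137, 78, 77, 79, 78, 78, 78, 77, 80, 81, 81, 81, 80, 72, 48, 38, 38, 37, 38, 47, 58, 62, 62] 
     now [125, 130, 124, 99, 59, 41, 44, 43, 45, 45, 42, 48, 81, 142, 183, 178, 146, 103, 77, 79, 80, 81, 83, 83, 81, 72, 47, 38, 39, 40, 40, 48, 58, 63, 64]
top (19, 28) shift 8.5 0.995
(30, 42) base [55, 57, 64, 95, 136, 152, 120, 108, 117, 141, 164, 174, 172, 141, 112, 119, 164, 180, 157, 111, 120, 159, 175, 172, 172, 174, 175, 176, 176, 172, 156, 116, 73, 69, 76] 
     now [62, 67, 71, 100, 145, 178, 177, 179, 177, 161, 131, 109, 114, 135, 150, 159, 167, 174, 159, 115, 123, 161, 179, 176, 177, 178, 179, 180, 180, 179, 162, 119, 74, 71, 81]
top (30, 42) shift 10.0 0.893
[(array([38.7,  1.6]), np.float64(22.0), 0.57)]
scene (19, 28) shift 22.5 0.806
scene (30, 42) shift 5.5 0.292
[(array([41.3,  0.8]), np.float64(24.0), 0.41)]
14.8833
```

The pointer has shifted 8.5 mm from rest (correlation 0.995). It needs about 6.5 mm more.

```bash
python3 -m handwheel '[[-1,-0.2,0,0,0,0,0],[-1,-0.2,0,0,0,0,0],[-1,-0.15,0,0,0,0,0],[-1,-0.1,0,0,0,0,0],[-1,0,0,0,0,0,0],[-1,0,0,0,0,0,0],[-1,0,0,0,0,0,0],[-1,0,0,0,0,0,0]]'
python3 ptr.py
```

```text
time: 15.55
tool_pos: [533.2, 1.5, 17.8]
tcp_rot: [180.0, -0.3, -176.2]
ft_force: [-16.1, -1.5, 16.9]
finger_gap: 14.4
grip_force: 81.1
(19, 28) base [122, 121, 117, 91, 56, 41, 41, 46, 100, 156, 178, 171, 137, 78, 77, 79, 78, 78, 78, 77, 80, 81, 81, 81, 80, 72, 48, 38, 38, 37, 38, 47, 58, 62, 62] 
     now [126, 130, 123, 100, 63, 46, 49, 48, 45, 43, 44, 45, 45, 45, 46, 106, 161, 187, 178, 147, 86, 78, 81, 83, 84, 72, 47, 39, 40, 40, 38, 47, 60, 64, 64]
top (19, 28) shift 14.0 0.998
(30, 42) base [55, 57, 64, 95, 136, 152, 120, 108, 117, 141, 164, 174, 172, 141, 112, 119, 164, 180, 157, 111, 120, 159, 175, 172, 172, 174, 175, 176, 176, 172, 156, 116, 73, 69, 76] 
     now [61, 66, 70, 100, 146, 179, 178, 179, 179, 175, 174, 174, 162, 109, 74, 84, 128, 162, 154, 119, 125, 162, 180, 176, 178, 178, 179, 180, 181, 178, 162, 120, 74, 72, 81]
top (30, 42) shift 24.5 0.55
[(array([43.5, -1.6]), np.float64(20.0), 0.44)]
scene (19, 28) shift 15.5 0.811
scene (30, 42) shift 7.0 0.654
[(array([2., 2.]), np.float64(33.0), 0.74)]
15.75
```

Shift is 14.0 mm, inside the 10–20 mm window and close to the middle. I'll let it hold for half a second, check it's steady, then hand in.

```bash
python3 -m handwheel '[[-1,0,0,0,0,0,0],[-1,0,0,0,0,0,0],[-1,0,0,0,0,0,0],[-1,0,0,0,0,0,0],[-1,0,0,0,0,0,0],[-1,0,0,0,0,0,0]]'
python3 ptr.py | grep shift
python3 - <<'E'
from h import *
s=snapshot('top'); 
for q in ['timer','tape_roll','cup','marker']: print(q,[np.round(d['location']) for d in place_of(s,q)[:1]])
st=sense();print(st['tool_pos'],st['ft_force'])
E
```

```text
time: 16.25
tool_pos: [533.2, 1.6, 17.8]
tcp_rot: [180.0, -0.3, -176.2]
ft_force: [-16.3, -0.5, 15.7]
finger_gap: 14.2
grip_force: 81.1
top (19, 28) shift 14.0 0.998
top (30, 42) shift 24.5 0.553
scene (19, 28) shift 27.0 0.936
scene (30, 42) shift 0.0 0.577
timer [array([554., 556.,   4.])]
tape_roll [array([639., 297.,  -3.])]
cup [array([685., 378.,   1.])]
marker [array([358., 185.,  -1.])]
[533.22101239   1.58117474  17.76461775] [-15.71164308  -1.49268153  15.58496452]
```

Steady at 14 mm, and the four bystander objects haven't moved.

```bash
python3 -c "from bench import hand_in; print(hand_in())"
```

```text
the job is handed in; nothing more can be done
None
```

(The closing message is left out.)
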